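Charge the vibratory mill with grinding balls and switch it on

TASK

Charge the mill: pick up the small white beaker of steel grinding balls, pour all seven balls into the mill's open steel bowl with the beaker's mouth held low over it, and stand the empty beaker upright back on its cork mat. Then switch the mill on by pressing down the raised end of its rocker switch with a fingertip, without forcing it, and leave the other things on the bench where they are.

Things in the scene. Friction and masses are not known exactly. Their poses are not given: they have to be found in the camera images.
- mill: Vibratory mill, fixed to the bench: white box 170 (x) by 270 (y) by 75 mm high with a flat top deck. Origin under its centre; its y axis runs from the switch towards the bowl. On the deck: an open steel bowl centred 50 mm to +y of the centre, and a grey rocker switch in a black frame, centred 88 mm to -y of the centre (138 mm from the bowl's axis).
- bowl_mouth (a point): Centre of the bowl's mouth, level with its rim, 133 mm above the bench; z up. The mouth is 120 mm across outside (114 inside); the bowl is fixed to the mill and narrows towards its floor.
- bowl_floor (a point): Centre of the bowl's inner floor (about 86 mm across inside), 50 mm below the mouth, 83 mm above the bench; z up.
- rocker_raised_end (a point): Point on the rocker's top face, on its centre line, 3 mm in from the end that stands raised while off (the mill's +x end). 94 mm above the bench when off, 90 level, 85 on. The rocker is a flat grey bar 44 mm long (mill x), 24 wide (mill y), 12 thick, hinged at its centre 19 mm to the mill's -x of this point, 84 mm above the bench.
- rocker (a joint): Rocker switch angle: -0.24 rad off, as found; +0.24 rad on. It is over-centre: press the raised end down with about 4 N at the end and, once past level (0), it snaps over by itself and stays. It comes up against a hard stop at on.
- mat: Round cork mat, 136 mm in diameter, 4 mm thick, fixed to the bench. Origin under its centre.
- beaker: Small white plastic beaker standing on the cork mat, straight round wall 60 mm outside, 54 mm inside, 80 mm tall, floor 4 mm thick, 50 to 100 g empty. Origin at the centre of its underside, z towards the mouth. It holds the seven balls. A tiny pouring lip at its own +x side is only for show.
- beaker_mouth (a point): Centre of the small beaker's mouth, level with the rim, 80 mm above its underside; z out of the mouth.
- ball0: One of seven equal dark steel grinding balls, 16 mm in diameter, 17 g, lying in the small beaker at the start. Origin at its centre.
- ball1: One of seven equal dark steel grinding balls, 16 mm in diameter, 17 g, lying in the small beaker at the start. Origin at its centre.
- ball2: One of seven equal dark steel grinding balls, 16 mm in diameter, 17 g, lying in the small beaker at the start. Origin at its centre.
- ball3: One of seven equal dark steel grinding balls, 16 mm in diameter, 17 g, lying in the small beaker at the start. Origin at its centre.
- ball4: One of seven equal dark steel grinding balls, 16 mm in diameter, 17 g, lying in the small beaker at the start. Origin at its centre.
- ball5: One of seven equal dark steel grinding balls, 16 mm in diameter, 17 g, lying in the small beaker at the start. Origin at its centre.
- ball6: One of seven equal dark steel grinding balls, 16 mm in diameter, 17 g, lying in the small beaker at the start. Origin at its centre.
- tall_beaker: Bystander: tall empty white beaker, 72 mm across the rim and 120 mm tall. Origin under its centre.
- bottle: Bystander: white plastic bottle, 68 mm across, 150 mm tall. Origin under its centre.
- jar: Bystander: small amber glass jar with a white cap, 52 mm across, 55 mm tall, standing close to the cork mat on its far side. Origin under its centre.
- spatula: Bystander: steel spatula 170 mm long lying on the bench along its x axis, between the mat and the mill. Origin under its middle.
- squat_jar: Bystander: squat white jar, 80 mm across, 75 mm tall. Origin under its centre.
- dish: Bystander: small white porcelain dish, 90 mm across, 30 mm tall. Origin under its centre.

How it is judged (in metres and radians):
On the way, in this order (a step that is already met when the one before it is completed fails the run):
1. the beaker is lifted clear of its mat (20 mm or more) and upright, with the balls still in it (height (world z) of beaker above 0.024 m and angle between beaker's own z axis and vertical below 0.6 rad and distance between each of ball0, ball1, ball2, ball3, ball4, ball5, ball6 and beaker below 0.075 m), for 0.1 s.
2. the beaker is tipped by more than 45 degrees with its mouth over the bowl (within 80 mm of the bowl's axis) and less than 120 mm above the bowl's rim (angle between beaker's own z axis and vertical above 0.785 rad and horizontal distance between beaker_mouth and bowl_mouth below 0.08 m and z of beaker_mouth in the frame of bowl_mouth below 0.12 m), for 0.05 s.
3. all seven balls lie in the bowl (horizontal distance between each of ball0, ball1, ball2, ball3, ball4, ball5, ball6 and bowl_floor below 0.056 m and z of ball0 in the frame of bowl_floor between 0 and 0.045 m and z of ball1 in the frame of bowl_floor between 0 and 0.045 m and z of ball2 in the frame of bowl_floor between 0 and 0.045 m and z of ball3 in the frame of bowl_floor between 0 and 0.045 m and z of ball4 in the frame of bowl_floor between 0 and 0.045 m and z of ball5 in the frame of bowl_floor between 0 and 0.045 m and z of ball6 in the frame of bowl_floor between 0 and 0.045 m), for 0.2 s.
4. the beaker stands upright on its cork mat (horizontal distance between beaker and mat below 0.04 m and angle between beaker's own z axis and vertical below 0.1 rad and height (world z) of beaker below 0.008 m and linear speed of beaker below 0.02 m/s), for 0.2 s.
5. the rocker switch is over to on (value of joint rocker above 0.17 rad), for 0.2 s.
At the end, for the whole second after the job is handed in: All seven balls lie at rest in the steel bowl (centres below its rim), the small beaker stands upright (within 0.1 rad), released and at rest, wholly or all but wholly on the cork mat (axis within 40 mm of the mat's centre), and the rocker is over to on (above 0.17 rad) (all of step 3 and all of step 4 and value of joint rocker above 0.17 rad and linear speed of each of ball0, ball1, ball2, ball3, ball4, ball5, ball6 below 0.05 m/s); the robot touches nothing.
It fails at once if a bystander is shifted by more than 25 mm or knocked over (distance of any of tall_beaker, bottle, jar, spatula, squat_jar, dish from where it was at the start of the episode above 0.025 m or angle between any of tall_beaker, bottle, jar, spatula, squat_jar, dish's own z axis and vertical above 0.4 rad).
It fails at once if the rocker switch is forced: pressed with more than 40 N (contact force between the arm and rocker above 40 N).
It fails at once if a ball is dropped from high up (it falls faster than 2.2 m/s, about 25 cm) (linear speed of any of ball0, ball1, ball2, ball3, ball4, ball5, ball6 above 2.2 m/s).
It also fails if it takes over 64 s, if anything falls off the work surface, if the arm or the gripper's body presses on something with over 40 N, if the wrist force passes 120 N, or if a joint passes its speed limit or range.

ROBOT

A 7-joint arm with a two-finger parallel gripper is mounted at the origin on the work surface. World frame = base frame: x ahead of the robot, y to its left, z up, the work surface at z = 0. Lengths are in m, angles in degrees, forces in N, time in s.
With the tool pointing down it reaches from about 0.35 to 0.775 m from the base axis. Payload 3.1 kg.
Tool frame: the origin (TCP) lies midway between the tips of the shut fingers; the grasp point (between the pads) lies 19 mm behind it; z points along the fingers, y is the line along which they close (so a half turn about z gives the same grasp; the last joint's range is limited). The gripper opens to 85 mm and grips with 20 to 120 N. Pads are 22 mm wide; open, the fingers measure 114 mm over their backs; the gripper's body (76 mm by 85 mm) begins 54 mm behind the grasp point. The pads swing forward as they close: fully open they stand 13 mm farther back than shut.
Start: joints at [-74.525, 17.813, 0.802, 86.603, -0.252, 75.585, -1.558], TCP at [0.169, 0.524, 0.231] pointing down, gripper open.
Joint ranges: [-154.91, 154.91], [-16.99, 109.72], [-72.82, 74.43], [7.12, 147.25], [-82.49, 262.49], [11.32, 116.49], [-174.64, 174.64]. Speed limits (degrees/s): [159.86, 159.86, 180, 180, 180, 180, 180].

INTERFACE

Orientations are given as [roll, pitch, yaw] about the fixed x, y, z axes, in that order (R = Rz(yaw) Ry(pitch) Rx(roll)).
In Python, from station import robot gives the robot as it stands. Calls block until the motion is done:
- robot.move_to(position, orientation): joint-space move of the TCP to a pose.
- robot.line_to(position, orientation=None, velocity=0.15, f_stop=None): straight line of the TCP; orientation=None keeps the orientation; velocity is the mean speed in m/s. With f_stop (N) it stops when the force on the tool has changed by that much, and returns True; else False.
- robot.move_j(angles): joint-space move.
- robot.gripper_to(opening, force=None): opening from 0.0 (shut) to 1.0 (fully open); force is the grip in N (None keeps the last); returns when the fingers have stopped.
- robot.pause(seconds).
- robot.inverse_kinematics(position, orientation): joint angles nearest the present ones, or None.
- robot.sense(): the state.
- robot.grab_frame(name): name is "scene" or "side" or "wrist"; returns (picture, depth): 420x560x3 uint8, red, green, blue; 420x560 float32, m along the optical axis (not along the pixel's ray), 0 where there is no reading.
- robot.calibration(name): a dict with "mtx" (3x3 intrinsics, pixels), "extrinsics" (4x4, takes a point from world to camera coordinates); the wrist camera has in their place "T_tool_cam" (4x4, takes a point from camera to tool coordinates, whose origin is the TCP and whose axes are the flange's). Camera axes: x right, y up, looking along -z (the intrinsics and any distortion apply to the point x, -y, -z); pixel columns grow to the right and rows downward; lengths in m; the calibration is good to about 2 mm. A picture is of the moment at which its call begins: read the wrist's pose just before it. calibration takes no time and is no camera call.
A pose or a line that the arm cannot do raises robot.PlanningError and nothing moves.
- robot.close_job(): hands the job in; it is judged then, once.
Trained networks look in the newest picture that a camera, given by its name, has taken for a name from the list of things; names that differ only in an ending like _2 or _b are one class to them, and where a whole thing is asked for, a point or a joint stands for the part that bears it (a point fixed in the world has none). Each returns a list of dicts, best first, with "p" (0 to 1); they miss things now and then, are a little off and sometimes report something else, mostly with a low value. They report only what shows in the picture. A call takes as long as a camera call.
- robot.look_for(query, camera): "point" ([column, row] in pixels, amid what is visible of it).
- robot.tip_of(query, camera): "point" ([column, row] in pixels: a listed point, or the origin of a listed thing).
The state is a dict: "time_s": time; "joint_positions": joint angles; "dq": joint speeds; "joint_torque": joint torques, N m; "tool_pos": TCP position; "eef_rot": TCP orientation; "contact_force": force on the tool from outside, world axes, zero at the start; "torque": the same for the moment, N m; "finger_gap": opening from 0.0 (shut) to 1.0 (fully open); "gripper_force": force on a finger pad.
Only numpy, scipy, OpenCV 4.12 (cv2) and the standard library are available. Lean on these libraries where they do the work, as an engineer would, in place of code of your own. Each camera call takes 0.05 s, during which the arm holds its last target. There are 200 camera calls.

## Working session

There is one attempt and no reset: what is moved stays moved. The work goes in short steps, each a Python script; the robot and the scene stay as the last script left them, time stands still between calls to the robot, and variables do not carry over. Pictures are saved under pics/ and viewed, at most 10 in all, crops included, and the job is handed in when it is done.

```bash
mkdir -p pics; cat > h.py <<'E'
import numpy as np, cv2
from station import robot
from scipy.spatial.transform import Rotation as R
def cam(n, s=None):
    c=robot.calibration(n)
    if n=='wrist':
        s=s or robot.sense(); T=np.eye(4)
        T[:3,:3]=R.from_euler('xyz',s['eef_rot'],degrees=True).as_matrix(); T[:3,3]=s['tool_pos']
        W=T@np.array(c['T_tool_cam'])
    else: W=np.linalg.inv(np.array(c['extrinsics']))
    return np.array(c['mtx']),W,c
def ray(n,px,s=None):
    K,W,c=cam(n,s); d=np.linalg.inv(K)@[px[0],px[1],1]; d=np.array([d[0],-d[1],-d[2]])
    return W[:3,3],W[:3,:3]@d
def atz(n,px,z,s=None):
    o,d=ray(n,px,s); return o+d*(z-o[2])/d[2]
def dep(n,px,D,s=None):
    o,d=ray(n,px,s); return o+d*D[int(round(px[1])),int(round(px[0]))]
def tri(a,b):
    (o1,d1),(o2,d2)=a,b
    t=np.linalg.lstsq(np.c_[d1,-d2],o2-o1,rcond=None)[0]
    p,q=o1+t[0]*d1,o2+t[1]*d2; return (p+q)/2,np.linalg.norm(p-q)
def cloud(n,D,s=None):
    K,W,c=cam(n,s); v,u=np.mgrid[:D.shape[0],:D.shape[1]]
    d=np.stack([(u-K[0,2])/K[0,0],-(v-K[1,2])/K[1,1],-np.ones(u.shape)],-1)*D[...,None]
    return d@W[:3,:3].T+W[:3,3]
E
cat > a.py <<'E'
from h import *
np.set_printoptions(precision=3,suppress=True)
s=robot.sense(); print(s)
for n in ['scene','side','wrist']:
    im,D=robot.grab_frame(n); cv2.imwrite(f'pics/{n}0.png',im[...,::-1]); np.save(n+'0.npy',D)
    print(n,cam(n)[2], 'pos',cam(n)[1][:3,3])
for q in ['beaker','beaker_mouth','mat','mill','bowl_mouth','rocker_raised_end','jar','spatula','tall_beaker','bottle','squat_jar','dish']:
  obs={}
  for n in ['scene','side']:
    r=robot.tip_of(q,n)[:2]; print(q,n,[(np.round(x['point'],1).tolist(),round(x['p'],2)) for x in r])
    if r: obs[n]=ray(n,r[0]['point'])
  if len(obs)==2: print('   ',tri(obs['scene'],obs['side']))
E
python3 a.py
```

```text
{'time_s': 0.0, 'joint_positions': array([-74.527,  17.862,   0.802,  86.69 ,  -0.252,  75.584,  -1.558]), 'dq': array([ 0.031, -0.001,  0.05 ,  0.017, -0.01 ,  0.039, -0.07 ]), 'joint_torque': array([  0.   , -37.992,   0.146, -23.058,   0.012,   0.014,  -0.   ]), 'tool_pos': array([0.168, 0.523, 0.23 ]), 'eef_rot': array([-179.865,    0.005,  162.142]), 'contact_force': array([-0.273,  0.598, -0.569]), 'torque': array([-0.024,  0.009,  0.007]), 'gripper_force': 0.0, 'finger_gap': 0.9999154470792397}
scene {'mtx': array([[482.683,   0.   , 270.664],
       [  0.   , 482.683, 209.31 ],
       [  0.   ,   0.   ,   1.   ]]), 'extrinsics': array([[ 0.827,  0.563,  0.01 , -0.466],
       [-0.362,  0.518,  0.775,  0.116],
       [ 0.431, -0.644,  0.632, -1.832],
       [ 0.   ,  0.   ,  0.   ,  1.   ]])} pos [ 1.217 -0.978  1.073]
side {'mtx': array([[530.675,   0.   , 282.052],
       [  0.   , 530.675, 202.153],
       [  0.   ,   0.   ,   1.   ]]), 'extrinsics': array([[-0.75 , -0.661,  0.018,  0.45 ],
       [ 0.517, -0.571,  0.638, -0.365],
       [-0.411,  0.488,  0.77 , -1.408],
  
[... 1630 characters left out ...]
la side [([291.1, 221.7], 0.9)]
    (array([ 0.571, -0.006,  0.009]), np.float64(0.004091991798544002))
tall_beaker scene [([226.6, 219.3], 0.68)]
tall_beaker side []
bottle scene [([337.7, 160.5], 0.89), ([272.0, 236.3], 0.48)]
bottle side [([177.4, 343.8], 0.72), ([237.1, 260.1], 0.58)]
    (array([0.535, 0.499, 0.013]), np.float64(0.01866873916705474))
squat_jar scene [([168.8, 342.6], 0.66)]
squat_jar side [([379.6, 138.9], 0.58), ([242.6, 261.2], 0.48)]
    (array([ 0.58 , -0.499,  0.007]), np.float64(0.0037737819617920804))
dish scene [([328.3, 250.1], 0.67)]
dish side [([236.1, 199.5], 0.76), ([293.5, 222.8], 0.47)]
    (array([0.757, 0.042, 0.009]), np.float64(0.0021461417747243726))
```

View pics/scene0.png

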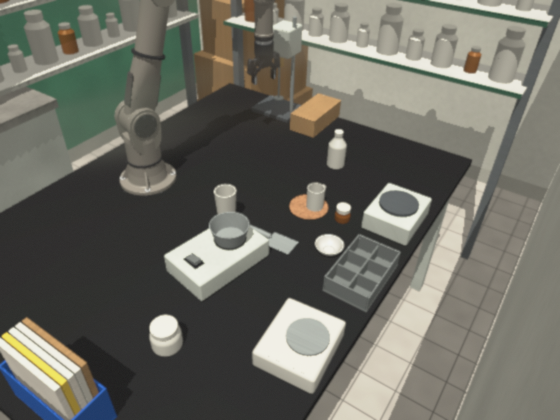

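View pics/side0.png

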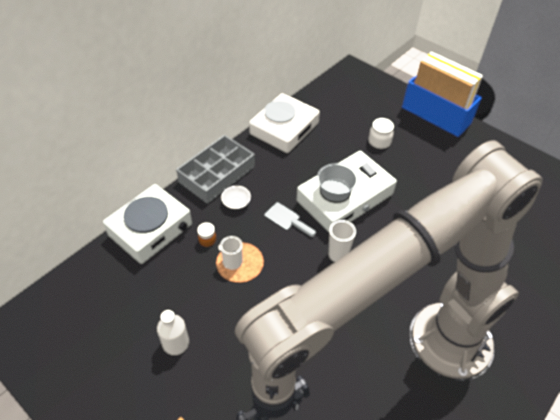

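```bash
cat > b.py <<'E'
from h import *
import sys
np.set_printoptions(precision=4,suppress=True)
def fitc(P):
    x=P[:,:2]
    for _ in range(5):
        A=np.c_[2*x,np.ones(len(x))]; c=np.linalg.lstsq(A,(x**2).sum(1),rcond=None)[0]
        r=np.sqrt(c[2]+c[:2]@c[:2]); e=abs(np.hypot(*(x-c[:2]).T)-r); x=x[e<max(2*np.median(e),.001)]
    return c[:2],r,len(x)
for n in ['scene','side']:
    D=np.load(n+'0.npy'); P=cloud(n,D)[D>0].reshape(-1,3)
    def near(c,r,z0,z1): return P[(np.hypot(*(P[:,:2]-c).T)<r)&(P[:,2]>z0)&(P[:,2]<z1)]
    print(n,'table z',np.median(near([.571,-.006],.1,-.02,.02)[:,2]))
    for nm,c,r,z0,z1 in [('beaker rim',[.604,.21],.05,.072,.1),('bowl rim',[.52,-.14],.08,.126,.145),('jar top',[.71,.2],.05,.04,.07)]:
        Q=near(c,r,z0,z1); 
        if len(Q)>8: print(nm,len(Q),'zmax',np.percentile(Q[:,2],[50,95]),'bbox',Q.min(0),Q.max(0)); print('   fit',fitc(Q[Q[:,2]>np.percentile(Q[:,2],95)-.006]))
    Q=near([.51,-.2],.2,.068,.082); 
    if len(Q): print('deck rect',len(Q),cv2.minAreaRect(Q[:,:2].astype(np.float32)),np.median(Q[:,2]))
    Q=near([.49,-.28],.05,.08,.1); print('rocker',len(Q),cv2.minAreaRect(Q[:,:2].astype(np.float32)) if len(Q) else '',Q.max(0) if len(Q) else '')
E
python3 b.py
```

```text
scene table z 0.0021314477561875655
beaker rim 125 zmax [0.0805 0.0873] bbox [0.5752 0.1788 0.072 ] [0.6357 0.2454 0.09  ]
   fit (array([0.6058, 0.2107]), np.float64(0.02859833679462602), 39)
bowl rim 232 zmax [0.1314 0.1358] bbox [ 0.4544 -0.2117  0.126 ] [ 0.5747 -0.091   0.1377]
   fit (array([ 0.5158, -0.1522]), np.float64(0.05784093322575483), 81)
jar top 140 zmax [0.0545 0.06  ] bbox [0.6919 0.1795 0.0401] [0.7397 0.2317 0.0623]
   fit (array([0.7174, 0.2066]), np.float64(0.01803294250989463), 53)
deck rect 2740 ((0.47822004556655884, -0.1826295554637909), (0.2976855933666229, 0.23676098883152008), 79.12968444824219) 0.07579509901039866
rocker 160 ((0.49271535873413086, -0.2803598940372467), (0.07056013494729996, 0.07283685356378555), 45.57548141479492) [ 0.5374 -0.2309  0.0975]
side table z -0.00011215405027908965
beaker rim 145 zmax [0.0808 0.0861] bbox [0.5723 0.182  0.0724] [0.6344 0.2453 0.0892]
   fit (array([0.6035, 0.2145]), np.float64(0.02812950799480325), 37)
bowl rim 189 zmax [0.1303 0.1354] bbox [ 0.4552 -0.2106  0.126 ] [ 0.575  -0.0896  0.1381]
   fit (array([ 0.5146, -0.1497]), np.float64(0.05760393822535905), 68)
jar top 191 zmax [0.0536 0.058 ] bbox [0.6916 0.1884 0.0401] [0.7403 0.2334 0.0603]
   fit (array([0.7137, 0.2112]), np.float64(0.019253619605221154), 68)
deck rect 2494 ((0.4772685170173645, -0.18284688889980316), (0.2915036380290985, 0.231268972158432), 79.37850952148438) 0.07414955639874377
rocker 120 ((0.484773188829422, -0.28473761677742004), (0.07867200672626495, 0.05018717423081398), 18.77094841003418) [ 0.5279 -0.2622  0.0986]
```

The scene view shows the small beaker at about (316,197) on the orange mat (309,207), with the amber jar at (343,213). The bowl is at (230,232), the rocker at (193,260) and the tall beaker behind the bowl at (226,200). The side view agrees: beaker (232,253), bowl (337,181), rocker (368,169), tall beaker (341,242).

Next I'll refine the mat, mill yaw and tall beaker, and check IK for a low side grasp.

```bash
cat > c.py <<'E'
from h import *
from b import fitc
import io
for n,c0 in [('scene',(309,207)),('side',(240,262))]:
    im=cv2.imread(f'pics/{n}0.png'); hsv=cv2.cvtColor(im,cv2.COLOR_BGR2HSV)
    m=cv2.inRange(hsv,(3,90,110),(22,255,255)); v,u=np.nonzero(m); k=np.hypot(u-c0[0],v-c0[1])<30
    P=np.array([atz(n,(a,b),.004) for a,b in zip(u[k],v[k])])
    (c,r)=cv2.minEnclosingCircle(P[:,:2].astype(np.float32)); print(n,'mat',len(P),c,r,P.min(0),P.max(0))
    D=np.load(n+'0.npy'); P=cloud(n,D)[D>0]
    Q=P[(np.hypot(P[:,0]-.42,P[:,1]+.03)<.12)&(P[:,2]>.09)&(P[:,2]<.128)&(P[:,1]>-.085)]
    if len(Q)>8: print('tall',len(Q),Q.min(0),Q.max(0),fitc(Q))
    Q=P[(np.hypot(P[:,0]-.5,P[:,1]+.2)<.22)&(P[:,2]>.071)&(P[:,2]<.080)&(P[:,1]<-.08)]
    K,W,_=cam(n); 
    hull=Q[:,:2].astype(np.float32); print('deck',cv2.minAreaRect(hull))
E
python3 c.py | grep -E "mat|tall|deck \(\(|deck"
cat > g.py <<'E'
from h import *
B=np.array([.6046,.2126]); BOWL=np.array([.5152,-.151])
def Rtool(az,down,roll=0):   # tool z at azimuth az, pitched down; tool x up; then roll about tool z
    a,d=np.radians([az,down]); z=np.array([np.cos(a)*np.cos(d),np.sin(a)*np.cos(d),-np.sin(d)])
    x=np.array([0,0,1])-z*(-np.sin(d)); x/=np.linalg.norm(x)
    return np.c_[x,np.cross(z,x),z]@R.from_euler('z',roll,degrees=True).as_matrix()
def pose(grasp,Rm): # TCP from grasp point
    return (np.array(grasp)+.019*Rm[:,2]).tolist(), R.from_matrix(Rm).as_euler('xyz',degrees=True).tolist()
E
python3 - <<'E'
from g import *
np.set_printoptions(precision=1,suppress=True)
for down in (15,25,35):
  for az in (0,19,40):
    for fl in (0,180):
      print(down,az,fl,robot.inverse_kinematics(*pose([*B,.05],Rtool(az,down,fl))))
for down in (0,15,25):
  for az in (-40,-20,0,20):
    for roll in (-120,120):
      print('pour',down,az,roll,robot.inverse_kinematics(*pose([.51,-.19,.2],Rtool(az,down,roll))))
E
```

```text
deck rect 2740 ((0.47822004556655884, -0.1826295554637909), (0.2976855933666229, 0.23676098883152008), 79.12968444824219) 0.07579509901039866
deck rect 2494 ((0.4772685170173645, -0.18284688889980316), (0.2915036380290985, 0.231268972158432), 79.37850952148438) 0.07414955639874377
scene mat 533 (0.6075901985168457, 0.2029113471508026) 0.08981557190418243 [0.5184 0.132  0.004 ] [0.6969 0.2612 0.004 ]
tall 328 [ 0.3532 -0.0547  0.09  ] [0.4272 0.0206 0.1263] (array([ 0.391 , -0.0156]), np.float64(0.033622773975024334), 217)
deck ((0.506515383720398, -0.20147715508937836), (0.270486444234848, 0.17407698929309845), 79.12968444824219)
side mat 1068 (0.588090181350708, 0.2013247162103653) 0.07168537378311157 [0.5168 0.1301 0.004 ] [0.6565 0.2709 0.004 ]
tall 364 [ 0.3536 -0.0536  0.09  ] [0.4244 0.0238 0.1245] (array([ 0.389 , -0.0127]), np.float64(0.03305364703147321), 209)
deck ((0.5028079152107239, -0.19918352365493774), (0.26862579584121704, 0.17065884172916412), 79.47345733642578)
15 0 0 [-51.   50.3  11.3 133.2 139.1  71.3  81.3]
15 0 180 [ -58.8   52.1   20.2  133.4  139.4   66.8 -1
[... 1273 characters left out ...]
5 -20 -120 None
pour 15 -20 120 None
pour 15 0 -120 [  96.4   35.7  -62.   145.   215.1   43.3 -133. ]
pour 15 0 120 [ 96.4  35.7 -62.  145.  215.1  43.3 -13. ]
pour 15 20 -120 [  36.1   26.9   21.9  133.   259.2   79.7 -173.9]
pour 15 20 120 [  4.7  44.7  64.4 133.9 251.6 108.2 -60.3]
pour 25 -40 -120 [ -12.5    9.2    7.1  143.4  119.6   47.2 -124.5]
pour 25 -40 120 [-43.9  11.1  42.  144.4 123.5  41.5 -10.1]
pour 25 -20 -120 None
pour 25 -20 120 None
pour 25 0 -120 [  95.8   19.7  -61.5  141.1  226.    32.  -158.2]
pour 25 0 120 [ 95.8  19.7 -61.5 141.1 226.   32.  -38.2]
pour 25 20 -120 [101.6  32.  -61.3 128.5 -78.2  32.6 169.4]
pour 25 20 120 [101.6  32.  -61.3 128.5 -78.2  32.6 -70.6]
```

```bash
cat >> g.py <<'E'
LIPR=.03
def beaker2tool(d,flip=0): return Rtool(0,d,flip)
def pour_pose(phi,sig,t,d,flip,lip,hg):
    """beaker tipped by t toward azimuth phi; hg grasp height above beaker underside; lip = world point of lowest lip"""
    Rb=R.from_euler('ZYZ',[phi,t,sig],degrees=True).as_matrix(); Rt=Rb@beaker2tool(d,flip)
    lv=R.from_euler('ZYZ',[phi,t,0],degrees=True).as_matrix()@[LIPR,0,.08]
    o=np.array(lip)-lv; g=o+Rb@[0,0,hg]
    return g,Rt,o+Rb@[0,0,.08]
def clear(g,Rt):
    w=[]
    for y in(-.045,.045):
        for z in(-.05,0,.019):
            for x in(-.011,.011):
                p=g+Rt@[x,y,z]
                w.append(p[2]-.133 if np.hypot(*(p[:2]-BOWL))>.05 else p[2]-.095)
    for x in(-.043,.043):
        for y in(-.043,.043):
            for z in(-.054,-.17): w.append((g+Rt@[x,y,z])[2]-.133)
    return min(w)
E
cat > s.py <<'E'
from g import *
np.set_printoptions(precision=0,suppress=True,linewidth=150)
hg=.046; res=[]
for d in (25,35,45):
  grasps={}
  for az in range(-40,81,20):
    q=[robot.inverse_kinematics(*pose([*B,.05],Rtool(az,d,f))) for f in (0,180)]
    grasps[az]=[k is not None for k in q]
  print(d,grasps)
  for phi in range(0,360,30):
    for sig in range(-150,181,30):
      u=np.array([np.cos(np.radians(phi)),np.sin(np.radians(phi))])
      lip=[*(BOWL-.02*u),.15]
      g,Rt,m=pour_pose(phi,sig,112,d,0,lip,hg)
      if Rt[2,2]>.1: continue
      c=clear(g,Rt)
      if c<.003: continue
      for f in (0,180):
        g,Rt,m=pour_pose(phi,sig,112,d,f,lip,hg)
        q=robot.inverse_kinematics(*pose(g,Rt))
        if q is None: continue
        z=Rt[:,2]; q=np.array(q)
        res.append((d,phi,sig,f,c,np.degrees(np.arctan2(z[1],z[0])),np.degrees(-np.arcsin(z[2])),q))
for r in res:
  if abs(r[7][2])<40: print(r[0],r[1],r[2],r[3],'clr %.3f az %.0f down %.0f'%r[4:7],r[7])
E
time python3 s.py
```

```text
25 {-40: [True, True], -20: [True, True], 0: [True, True], 20: [True, True], 40: [True, True], 60: [True, True], 80: [True, True]}
35 {-40: [True, True], -20: [True, True], 0: [True, True], 20: [True, True], 40: [True, True], 60: [True, True], 80: [True, True]}
45 {-40: [True, True], -20: [True, True], 0: [True, True], 20: [True, True], 40: [True, True], 60: [True, True], 80: [True, True]}
25 0 -60 180 clr 0.011 az -126 down 15 [-22.  51.  17.  81.  38. 105.  74.]
25 0 -30 180 clr 0.018 az -147 down 35 [-16.  48.  26.  72.  16. 106.  97.]
25 30 -60 0 clr 0.011 az -96 down 15 [ -46.   44.   37.  107.   46.   74. -102.]
25 30 -60 180 clr 0.011 az -96 down 15 [-30.  39.  14. 107.  56.  85.  69.]
25 30 -30 180 clr 0.018 az -117 down 35 [-22.  36.  18.  91.  35.  88. 103.]
25 30 0 180 clr 0.037 az -150 down 43 [-15.  45.  30.  73.  10. 102. 134.]
25 60 -60 0 clr 0.011 az -66 down 15 [ -39.   29.   22.  131.   85.   65. -123.]
25 60 -60 180 clr 0.011 az -66 down 15 [-34.  28.  16. 131.  85.  68.  56.]
25 60 -30 180 clr 0.018 az -87 down 35 [-25.  24.  14. 112.  54.  68. 106.]
25 60 0 180 c
[... 7598 characters left out ...]
own 18 [ 63.  30. -20. 123. -81.  63.  88.]
45 270 -30 0 clr 0.018 az 112 down 18 [  42.   59.  -20.   62.  -31.  116. -165.]
45 270 -30 180 clr 0.018 az 112 down 18 [ 42.  59. -20.  62. -31. 116.  15.]
45 270 0 0 clr 0.039 az 90 down 23 [  19.   49.   32.   83.  -62.  116. -119.]
45 270 0 180 clr 0.039 az 90 down 23 [ 19.  49.  32.  83. -62. 116.  61.]
45 300 0 0 clr 0.039 az 120 down 23 [  44.   59.  -31.   61.  -18.  116. -137.]
45 300 0 180 clr 0.039 az 120 down 23 [ 44.  59. -31.  61. -18. 116.  43.]
45 300 30 0 clr 0.018 az 98 down 18 [ 31.  51.  11.  77. -50. 115. -93.]
45 300 30 180 clr 0.018 az 98 down 18 [ 31.  51.  11.  77. -50. 115.  87.]
real	0m14.742s
user	0m1.899s
sys	0m0.149s
```

```bash
cat > s2.py <<'E'
from g import *
np.set_printoptions(precision=0,suppress=True,linewidth=150)
for d in (30,35,40):
  for az in range(-60,31,15):
    for f in (0,180):
      Rt=Rtool(az,d,f); g=np.array([*B,.05])
      for back in (.10,0): print(d,az,f,back,np.array(robot.inverse_kinematics(*pose(g-back*Rt[:,2],Rt))))
E
python3 s2.py
cat > s3.py <<'E'
from g import *
def roll_pose(az,d,rho,f,hg,zl=.155,off=.02):
    """tool axis kept at az,d; rolled by rho; lowest lip point put over the bowl"""
    Rt=Rtool(az,d,f+rho); Rb=Rt@Rtool(0,d,f).T
    a=Rb[:,2]; lo=np.array([0,0,-1])+a[2]*a; n=np.linalg.norm(lo); lo=lo/n if n>1e-6 else 0*a
    u=a[:2]/max(np.hypot(*a[:2]),1e-6)
    k=min(1,np.hypot(*a[:2])) 
    g=np.array([*(BOWL-off*u*k),zl])-LIPR*lo-(.08-hg)*a
    while clear(g,Rt)<.015: g[2]+=.004
    return g,Rt,np.degrees(np.arccos(a[2])),g+(.08-hg)*a
if __name__=='__main__':
  for az in (-60,-75):
   for s in (1,-1):
    for rho in range(0,181,30):
     g,Rt,t,m=roll_pose(az,35,s*rho,0,.046); print(az,s*rho,'tilt %.0f'%t,'grasp',g.round(3),'mouth',m.round(3),np.round(robot.inverse_kinematics(*pose(g,Rt))))
E
python3 s3.py
```

```text
30 -60 0 0.1 [-66.  52.  19.  80.  40.  79. 140.]
30 -60 0 0 [-44.  53.  -5.  85.  60.  81. 129.]
30 -60 180 0.1 [-68.  53.  23.  81.  38.  78. -38.]
30 -60 180 0 [-64.  56.  26.  86.  40.  67. -40.]
30 -45 0 0.1 [-50.  44. -10.  97.  66.  80. 128.]
30 -45 0 0 [-45.  47.  -5.  99.  72.  70. 126.]
30 -45 180 0.1 [-73.  45.  23.  98.  49.  64. -43.]
30 -45 180 0 [-68.  50.  27. 100.  53.  53. -45.]
30 -30 0 0.1 [-50.  36. -11. 114.  79.  69. 123.]
30 -30 0 0 [-45.  42.  -4. 112.  87.  61. 120.]
30 -30 180 0.1 [-76.  38.  23. 115.  66.  52. -51.]
30 -30 180 0 [-71.  46.  30. 113.  74.  40. -57.]
30 -15 0 0.1 [-98.  43.  54. 130.  88.  23. 112.]
30 -15 0 0 [-63.  41.  22. 124. 108.  40. 104.]
30 -15 180 0.1 [-75.  31.  24. 129.  93.  44. -67.]
30 -15 180 0 [-73.  45.  36. 124. 109.  31. -82.]
30 0 0 0.1 [-12.  32. -41. 139. 122.  67. 117.]
30 0 0 0 [-12.  41. -31. 130. 134.  63. 116.]
30 0 180 0.1 [-65.  26.  20. 141. 129.  44. -84.]
30 0 180 0 [-46.  37.  11. 131. 139.  47. -87.]
30 15 0 0.1 [ 23.  41. -62. 145. 147.  64. 132.]
30 15 0 0 [ 24.  59. -62. 134. 152.  67. 146.]
30 15 180 0.
[... 5614 characters left out ...]
 64. 163.]
-75 -60 tilt 48 grasp [ 0.465 -0.184  0.167] mouth [ 0.486 -0.17   0.189] [ -27.   19.   13.  125.   65.   59. -166.]
-75 -90 tilt 71 grasp [ 0.472 -0.194  0.196] mouth [ 0.495 -0.171  0.207] [ -37.   17.   27.  123.   61.   57. -129.]
-75 -120 tilt 90 grasp [ 0.488 -0.198  0.197] mouth [ 0.505 -0.168  0.197] [-47.  20.  41. 122.  57.  52. -94.]
-75 -150 tilt 105 grasp [ 0.507 -0.195  0.193] mouth [ 0.513 -0.163  0.184] [-48.  24.  44. 119.  54.  50. -62.]
-75 -180 tilt 110 grasp [ 0.526 -0.19   0.195] mouth [ 0.517 -0.159  0.183] [-47.  26.  43. 116.  52.  50. -30.]s3.py:10: RuntimeWarning: invalid value encountered in arccos
  return g,Rt,np.degrees(np.arccos(a[2])),g+(.08-hg)*a
```

```bash
sed -i 's/\.019\*Rm/.023*Rm/' g.py; cat > d1.py <<'E'
from g import *
np.set_printoptions(precision=3,suppress=True)
Rt=Rtool(-45,35,0); g=np.array([*B,.052])
robot.move_to(*pose(g-.11*Rt[:,2]+[0,0,.06],Rt))
robot.line_to(*pose(g-.09*Rt[:,2],Rt),velocity=.25)
print('hit',robot.line_to(*pose(g,Rt),velocity=.08,f_stop=8))
print(robot.gripper_to(0.0,50)); s=robot.sense(); print(s['time_s'],s['finger_gap'],s['gripper_force'],s['tool_pos'],s['contact_force'],s['joint_positions'])
p,o=pose(g+[0,0,.06],Rt)
robot.line_to(p,o,velocity=.1)
s=robot.sense(); print(s['time_s'],s['finger_gap'],s['gripper_force'],s['tool_pos'],s['contact_force'])
im,D=robot.grab_frame('side'); cv2.imwrite('pics/side1.png',cv2.resize(im[130:370,100:420,::-1],None,fx=2,fy=2))
E
python3 d1.py
```

```text
hit False
False
5.5083 0.6895776943883634 53.84103633463383 [0.618 0.2   0.039] [-2.04   1.808  2.767] [-41.321  44.925  -7.987  99.267  70.356  67.655 129.256]
6.2583 0.6968035873312262 53.74784152954817 [0.618 0.199 0.098] [-0.154 -0.514 -2.162]
```

View pics/side1.png

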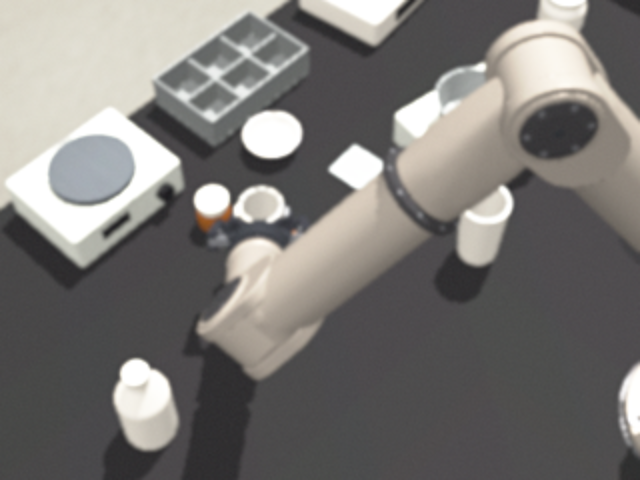

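The beaker is held upright and lifted off the mat: its mouth shows at (262,205) between the fingers in the crop, and the wrist weight of about 2.2 N matches beaker plus balls. Next is the carry and pour.

```bash
cat > d2.py <<'E'
from g import *
from s3 import roll_pose
np.set_printoptions(precision=3,suppress=True)
AZ=-75; hg=.048
Rt=Rtool(-45,35,0)
robot.line_to(*pose([*B,.20],Rt),velocity=.2)
mid=(B*.5+BOWL*.5); robot.line_to(*pose([*mid,.27],Rtool(-60,35,0)),velocity=.2)
g,Rt,t,m=roll_pose(AZ,35,30,0,hg)
robot.line_to(*pose([g[0],g[1],.26],Rtool(AZ,35,0)),velocity=.2)
s=robot.sense(); print(s['time_s'],s['finger_gap'],s['contact_force'],s['joint_positions'])
for rho in list(range(30,100,15))+list(range(100,181,10)):
    g,Rt,t,m=roll_pose(AZ,35,rho,0,hg)
    robot.line_to(*pose(g,Rt),velocity=.06 if rho>75 else .12)
    s=robot.sense(); print(rho,'t%.1f tilt %.0f'%(s['time_s'],t),'mouth',m,s['contact_force'],s['joint_positions'].round())
robot.pause(.5); s=robot.sense(); print(s['time_s'],s['contact_force'])
im,D=robot.grab_frame('scene'); cv2.imwrite('pics/scene2.png',cv2.resize(im[120:330,120:400,::-1],None,fx=2.5,fy=2.5))
im,D=robot.grab_frame('side'); cv2.imwrite('pics/side2.png',cv2.resize(im[90:290,250:450,::-1],None,fx=3,fy=3))
E
python3 d2.py
```

```text
9.1083 0.701618000822937 [ 0.144  1.062 -1.219] [-18.138  20.1     2.257 104.671  58.954  71.073 150.266]
30 t10.0 tilt 24 mouth [ 0.551 -0.147  0.195] [-20.453  16.343  47.709] [-21.  27.   6. 109.  62.  65. 110.]
45 t10.4 tilt 37 mouth [ 0.551 -0.15   0.193] [-36.796  19.326  54.952] [-22.  28.   8. 108.  61.  65.  96.]
60 t10.9 tilt 48 mouth [ 0.55  -0.153  0.189] [-49.744  24.959  60.626] [-23.  28.  10. 109.  61.  65.  82.]
75 t11.3 tilt 60 mouth [ 0.547 -0.156  0.213] [ 0.41  -0.539 -1.618] [-23.  26.  11. 107.  60.  63.  71.]
90 t11.7 tilt 71 mouth [ 0.543 -0.158  0.207] [-0.432 -0.041 -1.304] [-24.  26.  13. 108.  59.  62.  56.]
100 t12.0 tilt 78 mouth [ 0.54  -0.16   0.204] [-0.068  1.306 -2.176] [-25.  25.  14. 108.  59.  61.  46.]
110 t12.3 tilt 84 mouth [ 0.536 -0.16   0.201] [-0.575  0.285 -1.688] [-25.  25.  16. 109.  59.  60.  36.]
120 t12.7 tilt 90 mouth [ 0.532 -0.161  0.197] [ 0.302  0.098 -1.708] [-26.  25.  17. 110.  59.  60.  26.]
130 t13.0 tilt 96 mouth [ 0.529 -0.161  0.193] [ 0.641  0.442 -1.435] [-27.  24.  18. 111.  59.  59.  16.]
140 t13.3 tilt 101 mouth [ 0.526 -0.161  0.184] [-0.395  0.092 -1.613] [-28.  24.  20. 112.  59.  58.   5.]
150 t13.6 tilt 105 mouth [ 0.523 -0.16   0.184] [ 0.19  -0.156 -0.231] [-29.  24.  21. 113.  59.  57.  -5.]
160 t13.9 tilt 108 mouth [ 0.521 -0.159  0.184] [ 0.155  0.235 -0.348] [-30.  23.  22. 114.  59.  57. -15.]
170 t14.3 tilt 109 mouth [ 0.519 -0.159  0.183] [-0.345 -0.131 -0.805] [-31.  23.  23. 115.  59.  57. -25.]
180 t14.6 tilt 110 mouth [ 0.517 -0.159  0.183] [ 0.31  -0.586 -0.918] [-32.  22.  25. 116.  59.  56. -35.]
15.1 [ 0.134  0.731 -0.81 ]
```

View pics/scene2.png

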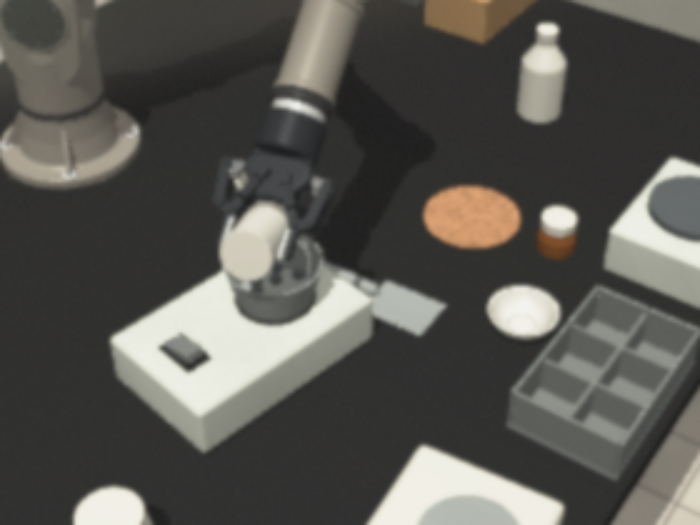

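The pour is done: the beaker lies bottom-up at (258,245) over the bowl, and the wrist weight has fallen to about 0.8 N, so it is empty. The low start pushed the beaker's underside against the bowl rim with about 80 N, so it may have slipped in the grip. I'll lift, roll back and check both the balls and the grip.

```bash
cat > d3.py <<'E'
from g import *
from s3 import roll_pose
np.set_printoptions(precision=3,suppress=True)
AZ=-75; hg=.048
g,Rt,t,m=roll_pose(AZ,35,180,0,hg)
robot.line_to(*pose(g+[0,0,.09],Rt),velocity=.2)
for rho in (120,60,0): robot.line_to(*pose(g+[0.01,.05,.12],Rtool(AZ,35,rho)),velocity=.15)
G=np.array([.54,.09,.27]); robot.line_to(*pose(G,Rtool(-60,35,0)),velocity=.25)
s=robot.sense(); print(s['time_s'],s['finger_gap'],s['contact_force'],s['joint_positions'],s['tool_pos'])
ims=[]
for n in ('scene','side','wrist'):
    im,D=robot.grab_frame(n); cv2.imwrite(f'pics/{n}3.png',im[...,::-1]); np.save(n+'3.npy',D)
    r=robot.look_for('ball0',n); print(n,'balls',[(np.round(x['point']).tolist(),round(x['p'],2)) for x in r])
    for q in ('beaker','beaker_mouth','mat'):
        print(n,q,[(np.round(x['point'],1).tolist(),round(x['p'],2)) for x in robot.tip_of(q,n)[:2]])
a=cv2.imread('pics/scene3.png'); b=cv2.imread('pics/side3.png'); c=cv2.imread('pics/wrist3.png')
z=lambda i,y,x,h,w:cv2.resize(i[y:y+h,x:x+w],(400,300),interpolation=cv2.INTER_CUBIC)
cv2.imwrite('pics/m3.png',np.vstack([np.hstack([z(a,205,190,60,80),z(b,145,290,75,100)]),np.hstack([z(a,120,220,120,160),z(b,160,180,150,200)])]))
E
python3 d3.py
```

```text
20.4917 0.6948406473798394 [-0.402 -0.891 -0.35 ] [-40.544  20.806  -1.109 101.935  54.879  80.481 146.518] [0.549 0.071 0.257]
scene balls []
scene beaker [([238.7, 227.2], 0.56), ([278.0, 162.6], 0.55)]
scene beaker_mouth [([283.3, 141.3], 0.88)]
scene mat [([309.2, 208.9], 0.93), ([281.7, 142.5], 0.21)]
side balls []
side beaker [([279.6, 199.4], 0.79), ([383.8, 140.3], 0.26)]
side beaker_mouth [([278.7, 178.0], 0.79)]
side mat [([240.4, 261.4], 0.75)]
wrist balls [([405.0, 193.0], 0.68), ([360.0, 189.0], 0.67), ([390.0, 208.0], 0.57), ([414.0, 212.0], 0.55), ([400.0, 198.0], 0.44), ([414.0, 204.0], 0.4)]
wrist beaker [([290.2, 321.1], 0.85)]
wrist beaker_mouth [([270.6, 262.7], 0.89), ([397.7, 176.4], 0.3)]
wrist mat [([396.0, 177.8], 0.3)]
```

View pics/m3.png

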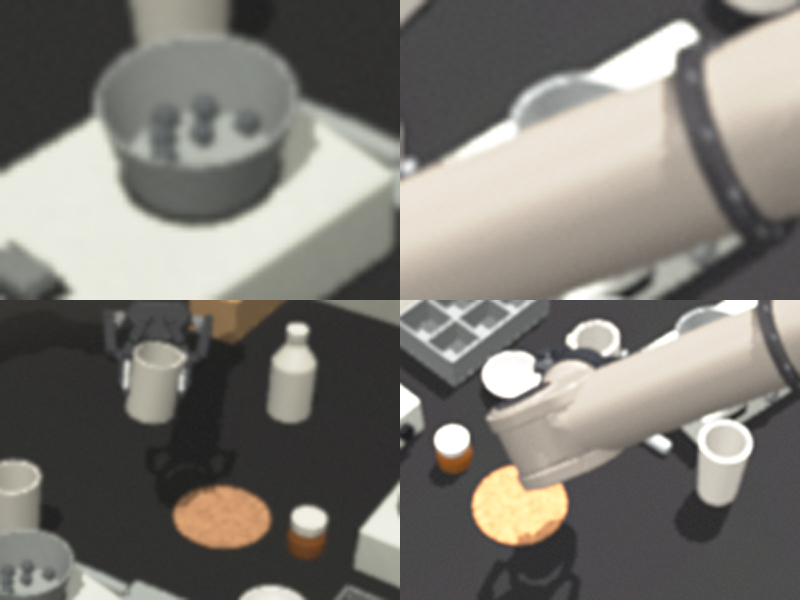

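View pics/wrist3.png

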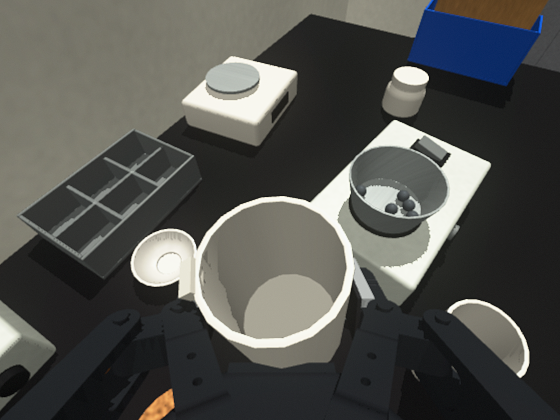

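The wrist view shows the beaker empty at (275,280) and tilted in the grip. At least five balls are in the bowl around (400,200), and the near wall hides part of its floor. Next I'll look into the bowl from above to count them, and fit the beaker's actual axis in the gripper.

```bash
cat > fit.py <<'E'
from g import *
from scipy.optimize import least_squares
np.set_printoptions(precision=4,suppress=True)
def T(s):
    return R.from_euler('xyz',s['eef_rot'],degrees=True).as_matrix(),np.array(s['tool_pos'])
def fit(n,im,D,s,box=.075):
    Rm,p=T(s); P=cloud(n,D,s if n=='wrist' else None); g=p-.023*Rm[:,2]
    L=(P-g)@Rm   # tool coords about grasp
    k=(D>0)&(im.min(2)>95)&(np.linalg.norm(P-g,axis=2)<box)&(abs(L[...,1])<.034)
    Q=L[k]; a0=Rm.T@[0,0,1]
    e1=np.cross(a0,[0,1,0]); e1/=np.linalg.norm(e1); e2=np.cross(a0,e1)
    def prm(x): a=a0+x[0]*e1+x[1]*e2; a/=np.linalg.norm(a); return a,x[2]*e1+x[3]*e2
    def f(x):
        a,c=prm(x); d=Q-c; r=np.linalg.norm(d-np.outer(d@a,a),axis=1); return np.where(r>.0285,r-.03,np.minimum(abs(r-.027),.004))
    r=least_squares(f,[0,0,0,0],loss='soft_l1',f_scale=.001); a,c=prm(r.x)
    h=(Q-c)@a; w=Rm@a
    print(n,len(Q),'cost',r.cost/len(Q),'axis world',w,'tilt',np.degrees(np.arccos(w[2])),'offset tool',c,'along',np.percentile(h,[1,5,95,99]),'zmin/max',(Q@Rm.T+g)[:,2].min(),(Q@Rm.T+g)[:,2].max())
    return a,c
if __name__=='__main__':
    s=robot.sense()
    for n in ('scene','wrist'): fit(n,cv2.imread(f'pics/{n}3.png'),np.load(n+'3.npy'),s)
    for q,(u,v) in dict(mouth=((283.3,141.3),(278.7,178)),base=((278,162.6),(279.6,199.4)),mat=((309.2,208.9),(240.4,261.4))).items(): print(q,tri(ray('scene',u),ray('side',v)))
    print('grasp',T(s)[1]-.023*T(s)[0][:,2])
    im=cv2.imread('pics/scene3.png'); m=cv2.inRange(cv2.cvtColor(im,cv2.COLOR_BGR2HSV),(3,90,110),(22,255,255))
    v,u=np.nonzero(m); k=(np.hypot(u-309,v-207)<26)&(u<333); P=np.array([atz('scene',(a,b),.004) for a,b in zip(u[k],v[k])])
    print('mat',cv2.minEnclosingCircle(P[:,:2].astype(np.float32)),P.mean(0))
    # look into the bowl from above
    Rt=Rtool(-75,72,0); f=np.array([np.cos(np.radians(-75)),np.sin(np.radians(-75))])
    robot.move_to([*(BOWL-.15*f),.36],R.from_matrix(Rt).as_euler('xyz',degrees=True).tolist())
    s=robot.sense(); print(s['time_s'],s['joint_positions'])
    im,D=robot.grab_frame('wrist'); cv2.imwrite('pics/wrist4.png',im[...,::-1])
    K,W,_=cam('wrist',s); c=np.linalg.inv(W)@[*BOWL,.1,1]; u=int(K[0,2]+K[0,0]*c[0]/-c[2]); v=int(K[1,2]-K[1,1]*c[1]/-c[2]); print(u,v)
    u0,v0=max(u-80,0),max(v-60,0); cv2.imwrite('pics/bowl4.png',cv2.resize(im[v0:v0+120,u0:u0+160,::-1],None,fx=4,fy=4,interpolation=cv2.INTER_CUBIC))
E
python3 fit.py
```

```text
scene 622 cost 9.972509712861702e-07 axis world [0.1015 0.0932 0.9905] tilt 7.921606407106749 offset tool [0.0016 0.0016 0.0022] along [-0.0405 -0.0353  0.0372  0.0396] zmin/max 0.22768259912737962 0.313359076908469
wrist 21428 cost 6.713903937184458e-07 axis world [0.0946 0.0669 0.9933] tilt 6.657055516502304 offset tool [0.0001 0.0006 0.0001] along [-0.041  -0.0404  0.0362  0.0372] zmin/max 0.22577563277597662 0.3103534476175722
mouth (array([0.543 , 0.0897, 0.3089]), np.float64(0.004570006947740942))
base (array([0.533 , 0.0879, 0.2294]), np.float64(0.0059513451173679845))
mat (array([ 0.5922,  0.1973, -0.0039]), np.float64(0.004038353449045157))
grasp [0.54   0.0901 0.27  ]
mat ((0.5861013531684875, 0.20257814228534698), 0.07161369174718857) [0.5889 0.2006 0.004 ]
22.4917 [ 29.7996   9.3031 -51.9139  85.648   25.1794  90.87   173.0302]
280 122
```

View pics/bowl4.png

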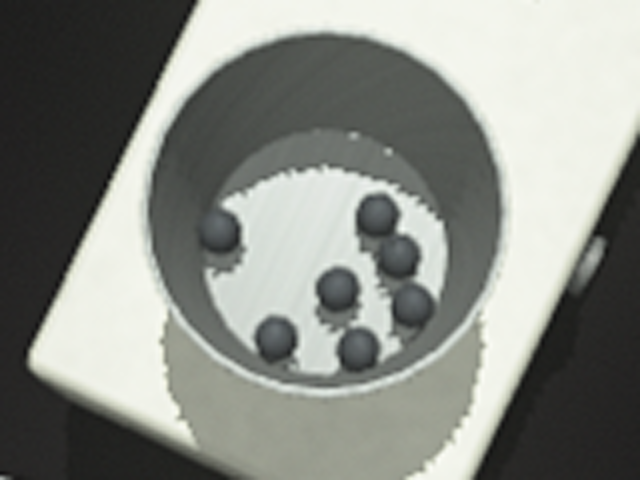

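All seven balls lie in the bowl. The beaker has slipped to about 7° off vertical and is gripped about 41 mm above its base. I'll correct that tilt when standing it on the mat centre.

```bash
cat > d4.py <<'E'
from g import *
from fit import fit
MAT=np.array([.589,.201])
robot.move_j([-40.544,20.806,-1.109,101.935,54.879,80.481,146.518])
R0=Rtool(-60,35,0); a=R0.T@(np.array([.096,.075,.9925])/np.linalg.norm([.096,.075,.9925]))
def fix(Rt):
    w=Rt@a; return R.align_vectors([[0,0,1]],[w])[0].as_matrix()@Rt
Rt=fix(Rtool(-45,35,0))
robot.line_to(*pose([*MAT,.14],Rt),velocity=.2)
s=robot.sense(); im,D=robot.grab_frame('wrist'); a2,c=fit('wrist',im,D,s)
im,D=robot.grab_frame('scene'); a3,c3=fit('scene',im,D,s)
a=(a2+a3)/2; a/=np.linalg.norm(a); Rt=fix(Rt)
robot.line_to(*pose([*MAT,.056],Rt),velocity=.15)
print('contact',robot.line_to(*pose([*MAT,.040],Rt),velocity=.015,f_stop=4)); s=robot.sense(); print(s['time_s'],s['tool_pos']+-.023*Rt[:,2],s['contact_force'])
robot.gripper_to(1.0); robot.pause(.2)
p=s['tool_pos']-.13*Rt[:,2]; robot.line_to(p.tolist(),velocity=.12)
p[2]+=.1; robot.line_to(p.tolist(),velocity=.25)
s=robot.sense(); print(s['time_s'],s['contact_force'],s['joint_positions'])
im,D=robot.grab_frame('scene'); cv2.imwrite('pics/scene5.png',im[...,::-1]); np.save('scene5.npy',D)
a_=im[140:260,230:390,::-1]
im,D=robot.grab_frame('wrist'); np.save('wrist5.npy',D); 
cv2.imwrite('pics/m5.png',np.hstack([cv2.resize(a_,(400,300)),cv2.resize(im[...,::-1],(400,300))]))
P=cloud('wrist',D,s); k=(D>0)&(abs(P[...,0]-MAT[0])<.05)&(abs(P[...,1]-MAT[1])<.05)&(P[...,2]>.079); Q=P[k]; print('rim',len(Q),Q.min(0),Q.max(0))
E
python3 d4.py
```

```text
wrist 21203 cost 6.756036879058367e-07 axis world [ 0.0007 -0.0086  1.    ] tilt 0.49413848055536014 offset tool [ 0.0001  0.0008 -0.    ] along [-0.0411 -0.0404  0.0362  0.037 ] zmin/max 0.09867648954272618 0.18029287933584942
scene 505 cost 1.0890395176939156e-06 axis world [-0.0137 -0.0073  0.9999] tilt 0.8898473430924554 offset tool [0.0004 0.0006 0.0004] along [-0.0413 -0.0346  0.0368  0.0396] zmin/max 0.09446389250884202 0.18171840379729753
contact True
26.3083 [0.5892 0.2009 0.0482] [-0.6017  1.6581  2.8471]
28.675 [-0.516  -0.3205 -0.3783] [-52.5933  26.0608  -7.4726 101.2058  58.4474  77.7548 135.112 ]
rim 792 [0.5588 0.1712 0.079 ] [0.6188 0.2326 0.0881]
```

View pics/m5.png

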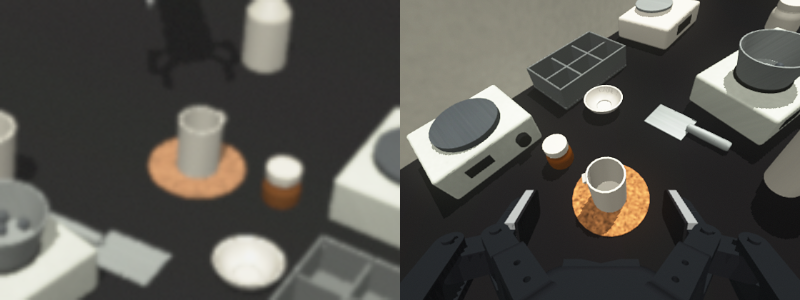

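The beaker stands upright near the mat centre: (606,184) in the right half of the picture, rim centre about (0.589, 0.202). Now the rocker.

```bash
cat > d5.py <<'E'
from g import *
np.set_printoptions(precision=4,suppress=True)
P0=np.array([.509,-.289]); o=R.from_matrix(Rtool(-101,90,0)).as_euler('xyz',degrees=True).tolist()
s=robot.sense(); p=s['tool_pos'].copy(); p[2]=max(p[2],.26)
robot.line_to(p.tolist(),velocity=.25)
robot.move_to([.51,-.22,.28],o); robot.gripper_to(0.0,20)
s=robot.sense(); print(s['time_s'],s['joint_positions'],s['finger_gap'])
obs=[]
for q in ([.50,-.26,.22],[.53,-.31,.22]):
    robot.line_to(q,o,velocity=.2); s=robot.sense(); im,D=robot.grab_frame('wrist'); r=robot.tip_of('rocker_raised_end','wrist')
    for x in r[:2]: print(np.round(x['point'],1),round(x['p'],2),atz('wrist',x['point'],.094,s),'depth',dep('wrist',x['point'],D,s))
    if r: obs.append(ray('wrist',r[0]['point'],s))
    Q=cloud('wrist',D,s)[(D>0)]; k=(np.hypot(Q[:,0]-.49,Q[:,1]+.286)<.04)&(Q[:,2]>.086)&(Q[:,2]<.105); Q=Q[k]; print('high pts',len(Q),np.median(Q,0) if len(Q) else '',Q.max(0) if len(Q) else '')
if len(obs)==2: print(tri(*obs))
cv2.imwrite('pics/wrist6.png',im[...,::-1])
E
python3 d5.py
```

```text
31.825 [ 61.738   28.252  -61.6914  78.8548  24.6626  87.1356 170.8581] 8.635714089711723e-05
[270.7 169.2] 0.57 [ 0.5044 -0.2896  0.094 ] depth [ 0.5043 -0.2898  0.0954]
[313.9 288.6] 0.16 [ 0.4858 -0.1587  0.094 ] depth [ 0.4858 -0.1599  0.0958]
high pts 1079 [ 0.4927 -0.2889  0.0904] [ 0.5127 -0.2737  0.096 ]
[312.2 214.6] 0.8 [ 0.5054 -0.289   0.094 ] depth [ 0.5053 -0.2887  0.0931]
high pts 945 [ 0.4935 -0.2893  0.0905] [ 0.5126 -0.2745  0.0959]
(array([ 0.5049, -0.2892,  0.0937]), np.float64(0.0010937238988362739))
```

```bash
cat > d6.py <<'E'
from g import *
np.set_printoptions(precision=4,suppress=True)
x,y=.508,-.290; o=R.from_matrix(Rtool(-101,90,0)).as_euler('xyz',degrees=True).tolist()
robot.line_to([x,y,.115],o,velocity=.15)
for z in (.098,.092,.089,.087,.0855):
    h=robot.line_to([x,y,z],velocity=.02,f_stop=15); s=robot.sense(); print(z,h,s['tool_pos'],s['contact_force'],s['time_s'])
    if h: break
robot.line_to([x,y,.20],velocity=.15); robot.line_to([.50,-.26,.24],velocity=.2)
s=robot.sense(); im,D=robot.grab_frame('wrist')
Q=cloud('wrist',D,s)[D>0]; d=Q[:,:2]-[.4895,-.2865]; u=np.array([.9826,-.1857]); l=d@u; w=d@[.1857,.9826]
for lo in range(-20,20,8):
    k=(abs(w)<.008)&(l>lo/1e3)&(l<(lo+8)/1e3)&(Q[:,2]<.12); print('mill x',lo,np.median(Q[k,2]))
sc,_=robot.grab_frame('scene'); K,W,_=cam('wrist',s)
cv2.imwrite('pics/m7.png',np.hstack([cv2.resize(im[100:310,140:420,::-1],(400,300)),cv2.resize(sc[120:330,120:400,::-1],(400,300))]))
E
python3 d6.py
```

```text
0.098 False [ 0.5081 -0.29    0.0981] [0.3713 0.6051 0.1203] 34.8583
0.092 False [ 0.5086 -0.2901  0.0923] [ 1.7416 -0.3893  2.0219] 35.3083
0.089 False [ 0.5067 -0.2898  0.088 ] [-0.1969  0.3917  0.2121] 35.6083
0.087 False [ 0.5074 -0.2899  0.0873] [-2.1019 -0.1589  6.1908] 35.8583
0.0855 False [ 0.5075 -0.29    0.0871] [-4.3237 -0.2611 10.8732] 36.1083
mill x -20 0.09386715321293407
mill x -12 0.09203705003943569
mill x -4 0.08998619483184062
mill x 4 0.08798337265575584
mill x 12 0.08604376548267267
```

View pics/m7.png

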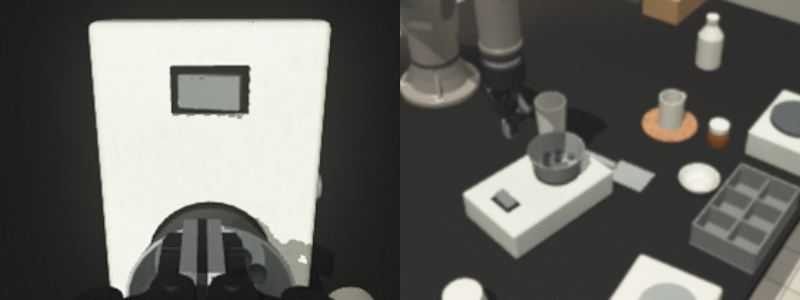

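The rocker is over to on: its slope has reversed to about +0.245 rad, and the right half shows it at (505,201). The beaker stands on its mat at (672,110) and the arm is clear of everything.

```bash
python3 -c "
from station import robot
print(robot.sense()['contact_force']); print(robot.close_job())"
```

```text
[-0.13772549 -0.79149794 -0.45657546]
the job is handed in; nothing more can be done
None
```

The job is handed in: all seven balls are in the bowl, the empty beaker stands upright on its mat and the mill is on; the one slip was the beaker's underside pressing the bowl rim with about 80 N at the wrist before the pour, and no verdict was returned.

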